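# Let the glue-up press down onto a laminated blank

## Robot

A 7-joint arm with a two-finger parallel gripper is mounted at the origin on the work surface. World frame = base frame: x ahead of the robot, y to its left, z up, the work surface at z = 0. Lengths are in m, angles in rad, forces in N, time in s.
With the tool pointing down it reaches from about 0.4 to 0.875 m from the base axis. Payload 19.3 kg.
Tool frame: the origin (TCP) lies on the front face of the gripper's body, between the roots of the fingers; the fingertips stand 73 mm ahead of it and the grasp point (between the pads) lies 54 mm ahead of it; z points along the fingers, y is the direction in which the jaws open and shut (so a half turn about z gives the same grasp; the last joint's range is limited). The gripper opens to 85 mm and grips with 20 to 120 N. Pads are 22 mm wide; open, the fingers measure 114 mm over their backs; the gripper's body (76 mm by 85 mm) begins 54 mm behind the grasp point. The pads swing forward as they close: fully open they stand 13 mm farther back than shut.
Start: joints at [-1.176, 0.521, -0.036, 1.599, 0.021, 1.021, -0.113], TCP at [0.28, 0.559, 0.304] pointing down, gripper open.
Joint ranges: [-2.91, 2.91], [-0.3, 2.13], [-1.5, 1.42], [0.17, 2.43], [-1.26, 4.41], [0.16, 1.93], [-2.52, 2.52]. Speed limits (rad/s): [1.89, 1.89, 2.39, 2.39, 3.01, 3.01, 3.01].

## Interface

Orientations are given as [roll, pitch, yaw] about the fixed x, y, z axes, in that order (R = Rz(yaw) Ry(pitch) Rx(roll)).
In Python, from workcell import bot gives the robot as it stands.
- The arm moves only by the shell command python3 -m crank 'ROWS' [OPENING] [FORCE]. ROWS is a JSON object of lists of equal length, an entry for each row: "travel": the shift along the world's x, y, z in cm, a list of three; "rot": the turn, a rotation vector about the world's x, y, z in degrees, a list of three. A call has 1 to 8 rows; each row is the pose to reach, as a shift and turn from the pose commanded when the call began; what a row does not reach only later rows make up. A row lasts 1/10 s, in which the tool goes at most 50 mm and 8.59 degrees, less where a joint would pass 70% of its speed; a pose out of reach is approached as far as the arm can. A call with a gripper value outside its range is refused whole. OPENING is the opening, from -1 (shut) to 1 (fully open), so that 0 is half open, set as the call begins (- or left out, the last holds). The fingers move at their own pace and stop on an object; FORCE is the grip in N (left out, the last holds). Time passes only in rows, so rows that repeat a pose let the fingers close. It gives the time, the measured TCP pose, the force and the opening at its end, in the units of the state.
- bot.observe(): the state, without advancing time (a new reading comes with each control period).
- bot.grab_frame(name): name is "scene" or "top" or "wrist"; returns the picture (400x640x3 uint8, red, green, blue); there is no depth.
- bot.camera_model(name): a dict with "fx", "fy", "cx", "cy" (pixels), "R" (3x3) and "t" (3): a world point X has camera coordinates R X + t. Camera axes: x right, y down, z forward; pixel columns grow to the right and rows downward; lengths in m; the calibration is good to about 2 mm. The wrist camera is an equidistant fisheye: a pixel r from the principal point sees the ray r / f radians off the axis. A picture is of the moment at which its call begins: read the wrist's pose just before it. camera_model takes no time and is no camera call; for the wrist camera it gives the pose at the moment of the call.
- bot.job_done(): hands the job in, once; it reports no verdict.
Trained networks look in the newest picture that a camera, given by its name, has taken for a name from the list of things; names that differ only in an ending like _2 or _b are one class to them, and where a whole thing is asked for, a point or a joint stands for the part that bears it (a point fixed in the world has none). Each returns a list of dicts, best first, with "conf" (0 to 1); they miss things now and then, are a little off and sometimes report something else, mostly with a low value. They report only what shows in the picture. A call takes as long as a camera call. They do not tell look-alikes from the thing itself.
- bot.silhouettes(camera, thing): "pixels" (400x640 bool, what is visible of it) and "box" ([centre column, centre row, width, height] in pixels, round what is visible of it).
The state is a dict: "clock": time; "qpos": joint angles; "qd": joint speeds; "joint_efforts": joint torques, N m; "position": TCP position; "tool_rot": TCP orientation; "force": force on the tool from outside, world axes, zero at the start; "moment": the same for the moment, N m; "grip_width": finger opening in m.
Only numpy, scipy, OpenCV 4.12 (cv2) and the standard library are available. Lean on these libraries where they do the work, as an engineer would, in place of code of your own. Each camera call takes 0.05 s, during which the arm holds its last target.

## Task

The red press on the bench holds its weight plate up over a glued-up wooden blank. Flip the yellow selector lever so that its spring pulls the pawl out, ease the crank a little up so that the pawl lets go, then let the crank turn back slowly under the load, hand on the knob, until the plate has come to rest on the blank with its own weight, neither dropped nor pressed down. Leave the pawl out, let go, and leave the blank and the other things on the bench where they are.

Things in the scene. Friction and masses are not known exactly. Their poses are not given: they have to be found in the camera images.
- press: red cast press, fixed, 190 x 450 mm. Origin on the bench top under the upright crank axis; z up; the bed with the blank is on its -y side (centre y = -215 mm), the selector on its +x +y side. Gearbox top 105 mm high, on it a steel ratchet wheel 90 mm across (12 teeth), brass pawl, dark crank arm (top at 152 mm). Rack guide at y = -114 to -156 mm, 145 mm high. All below 210 mm
- crank_knob (a point): centre of the black crank knob, an upright cylinder 26 mm across, 52 mm tall (154 to 206 mm above the bench, this point at 180), spinning freely on its pin 70 mm from the crank axis. It goes round in a level circle about the press's z axis; at the start it stands at -60 degrees (from the press's +x towards +y). The crank arm is right below the knob, nothing beside it
- crank (a joint): crank angle, rad, 0 at the start; + is anticlockwise from above = plate up, 16 mm per rad (top stop +0.22), - is down. The weight urges it clockwise, 4 to 9 N at the knob; with neither pawl nor hand it runs away. The plate meets the blank after 1.9 to 3.6 rad, where is not known: the load on the hand fades to nothing over about 10 mm of knob travel. A push at the knob presses the blank 4.4 times as hard
- pawl (a joint): brass pawl on an upright pivot at x = 55, y = 61 mm of the press: 0 = in the wheel, 0.35 rad = fully out, clear of the wheel from 0.18. A tooth leans on it at the start, so it stays caught even with the selector over; it springs out once the crank has been eased anticlockwise by about 0.03 to 0.12 rad
- selector (a joint): yellow selector lever on the pawl's pivot: 0 = hold, 0.9 rad = release (stop). Positive = clockwise from above. It stays where it is put; about 2 N at the peg moves it. It must go beyond 0.7 to pull the pawl out properly
- selector_peg (a point): centre of the top of the selector's upright yellow peg, 12 mm across, from 133 to 185 mm above the bench, 55 mm from the pivot at x = 55, y = 61 mm of the press. In hold it stands from the pivot at 74 degrees (from the press's +x towards +y), in release at 22 degrees
- platen: weight plate that slides up and down only: dark steel plate 120 x 120 mm with a red disc on it and a black springy rubber pad under it (62 mm in all), on a rack. Origin at the middle of the pad's underside (unsquashed), 128 mm above the bench at the start. The pad gives about 1 mm per 12 N. 2 to 3.3 kg
- blank: striped laminated wooden blank, 90 x 90 mm, between 45 and 65 mm thick (not measured), lying loose on a plywood packing board under the plate; origin at the middle of its underside. 0.3 kg
- glue: yellow glue bottle, 56 mm across, 130 mm tall; to be left alone; origin under its middle
- wax: brass-coloured wax tin, 70 mm across, 55 mm tall; to be left alone; origin under its middle
- spare_ring: dark wooden ring, 90 mm across, 30 mm tall; to be left alone; origin under its middle
- spindle: small turned wooden spindle standing upright, 60 mm across the foot, 110 mm tall; to be left alone; origin under its middle
- mallet: hammer lying on the bench; to be left alone; origin under its body
- gouge: long turning gouge with a dark wooden handle, lying on the bench, about 390 mm long; to be left alone; origin under its body
- bowl: small wooden bowl, 140 mm across, 55 mm tall; to be left alone; origin under its middle
There are look-alikes about, which are no part of the job. Leave any orange, pink or turquoise look-alike of the blank alone.

How it is judged:
On the way, in this order (a step that is already met when the one before it is completed fails the run):
1. the selector is flipped over to release (value of joint selector above 0.7 rad), for 0.1 s.
2. the pawl has come clear of the ratchet wheel (value of joint pawl above 0.18 rad), for 0.1 s.
3. the weight plate bears on the blank (contact force between platen and blank above 12 N), for 0.2 s.
At the end, for the whole second after the job is handed in: The weight plate rests on the blank with its own weight (more than 12 N, not moving), the selector is over (above 0.7 rad) and the pawl is out of the wheel (above 0.18 rad), the blank lies where it lay (within 12 mm), and the robot touches nothing (contact force between platen and blank above 12 N and linear speed of platen below 0.003 m/s and value of joint pawl above 0.18 rad and value of joint selector above 0.7 rad and distance of blank from where it was at the start of the episode below 0.012 m).
It fails at once if the plate drops or runs faster than 45 mm/s (linear speed of platen above 0.045 m/s).
It fails at once if the plate is pressed on the blank with more than 70 N (well over its own weight) (contact force between platen and blank above 70 N).
It fails at once if another thing on the bench is moved by more than 20 mm (distance of any of glue, wax, spare_ring, spindle, mallet, gouge, bowl from where it was at the start of the episode above 0.02 m).
It also fails if it takes over 72 s, if anything falls off the work surface, if the arm or the gripper's body presses on something with over 40 N, if the wrist force passes 120 N, or if a joint passes its speed limit or range.

## Working session

There is one attempt and no reset: what is moved stays moved. The work goes in short steps, Python scripts to look and compute and a shell command to move; the robot and the scene stay as the last step left them, time stands still between calls to the robot, and variables do not carry over. Pictures are saved under pics/ and viewed, and the job is handed in when it is done.

```bash
ls; mkdir -p pics; python3 - <<'E'
from workcell import bot
import cv2
s=bot.observe(); print(s)
for n in ("scene","top"):
    im=bot.grab_frame(n); cv2.imwrite(f"pics/{n}0.png",im[:,:,::-1])
    m=bot.camera_model(n); print(n,{k:(v if not hasattr(v,'tolist') else v.tolist()) for k,v in m.items()})
E
```

```text
pics
{'clock': 0.0, 'qpos': array([-1.17623249,  0.52202136, -0.03629699,  1.60000275,  0.0211978 ,
        1.02111206, -0.11278786]), 'qd': array([-0.00132037, -0.00099921,  0.00082974,  0.00177281,  0.00091984,
        0.00072245,  0.0001455 ]), 'joint_efforts': array([ 4.63578290e-04, -9.27118993e+01,  1.97959498e+00, -3.69925261e+01,
        1.77575106e-02,  8.25520634e-03,  2.95194525e-05]), 'position': array([0.28005933, 0.55845253, 0.30332333]), 'tool_rot': array([-3.14043800e+00,  9.66022003e-05,  2.67680343e+00]), 'force': array([ 0.36100517, -0.66736193,  0.256597  ]), 'moment': array([ 0.03039638, -0.0404599 , -0.01817995]), 'grip_width': 0.08578428933049063}
scene {'fx': 433.3558365214049, 'fy': 433.3558365214049, 'cx': 325.17904980387834, 'cy': 192.70136544951973, 'R': [[-0.5883305943154937, 0.8086022109542584, -0.0054384034663230345], [0.6641402856607517, 0.4793630857824644, -0.5736974053903052], [-0.4612860205499759, -0.34113559830219725, -0.8190492725203832]], 't': [0.30622729286286965, -0.25190129227366875, 1.8571673127298949]}
top {'fx': 374.7520571079515, 'fy': 374.7520571079515, 'cx': 315.4151618271342, 'cy': 199.6775078759855, 'R': [[-0.025441709469986844, -0.9995520559078259, 0.01576093111727262], [-0.9916294913202065, 0.023237397658100064, -0.1270077765103686], [0.1265846411033866, -0.01886029905695965, -0.991776495868]], 't': [-0.007719406381767339, 0.5413561703746292, 1.195963841988097]}
```

View pics/scene0.png

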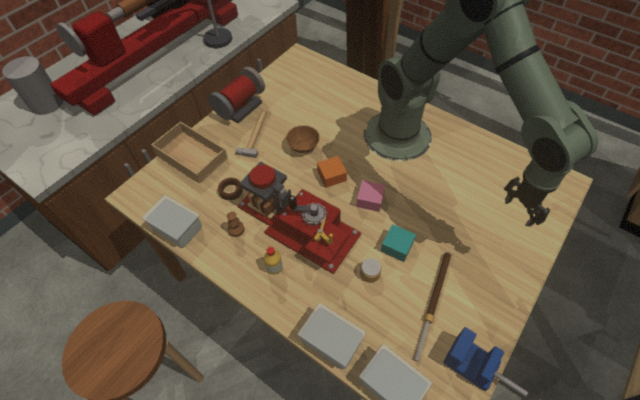

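View pics/top0.png

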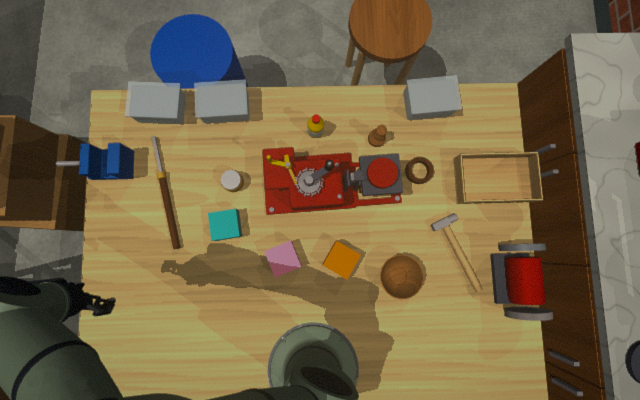

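```bash
python3 - <<'E'
from workcell import bot
import numpy as np
for c in ("scene","top"):
  for n in ("crank_knob","selector_peg","platen","crank","selector","press","blank"):
    for d in bot.silhouettes(c,n)[:2]:
        ys,xs=np.where(d["pixels"]); print(c,n,round(d["conf"],2),np.round(d["box"],1),len(xs),xs.mean().round(1),ys.mean().round(1))
print(bot.observe()["clock"])
E
```

```text
scene crank_knob 0.85 [308.2 208.4  36.5  26.5] 526 308.9 211.0
scene selector_peg 0.65 [323.5 235.8  14.7  12.4] 79 323.2 236.8
scene platen 0.88 [262.6 183.1  43.1  41.8] 1202 264.6 181.7
scene crank 0.8 [307.9 210.1  40.5  27.2] 589 308.7 210.2
scene crank 0.7 [371.6 272.7  21.1  24.8] 428 370.3 270.2
scene selector 0.55 [323.2 237.6  22.8  10.5] 100 324.6 237.4
scene press 0.69 [298.8 215.5 124.5 109.7] 6002 300.7 218.8
scene blank 0.91 [397.6 243.8  35.3  37.4] 807 397.8 242.7
scene blank 0.87 [259.9 204.5  25.   21.4] 300 262.6 203.7
top crank_knob 0.97 [314.8 177.3  38.9  33.8] 687 312.8 178.6
top selector_peg 0.53 [280.  161.6  19.7  14. ] 130 278.1 160.8
top selector_peg 0.25 [168.6 190.2  25.8 111.7] 776 166.3 197.4
top platen 0.84 [375.3 173.7  52.2  42.3] 1777 378.5 174.3
top crank 0.87 [315.6 176.9  40.5  38.2] 678 312.9 177.9
top press 0.67 [335.2 180.1 141.2  66.2] 7295 327.2 180.4
top press 0.19 [379.2 138.9  18.3  23.9] 284 377.1 136.2
top blank 0.87 [223.1 222.4  37.4  30.9] 899 224.6 224.3
top blank 0.76 [283.3 259.8  32.6  33. ] 829 282.6 258.4
0.8
```

```bash
python3 - <<'E'
import cv2
a=cv2.imread("pics/top0.png")[135:225,250:440]; cv2.imwrite("pics/topz.png",cv2.resize(a,None,fx=4.2,fy=4.2,interpolation=cv2.INTER_CUBIC))
a=cv2.imread("pics/scene0.png")[150:275,220:370]; cv2.imwrite("pics/scz.png",cv2.resize(a,None,fx=4.8,fy=4.8,interpolation=cv2.INTER_CUBIC))
E
```

```text
(no output)
```

View pics/topz.png

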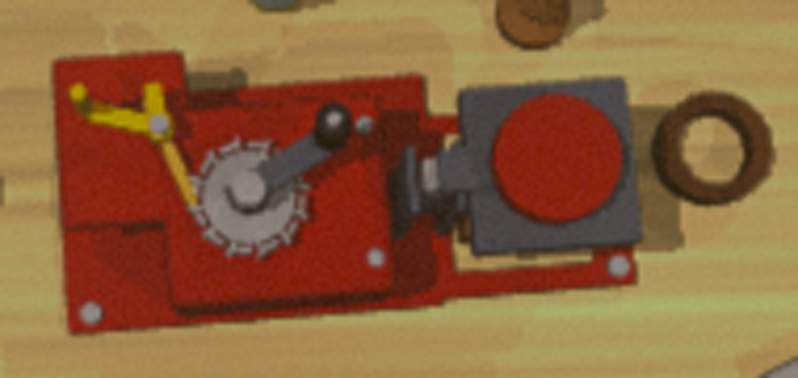

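View pics/scz.png

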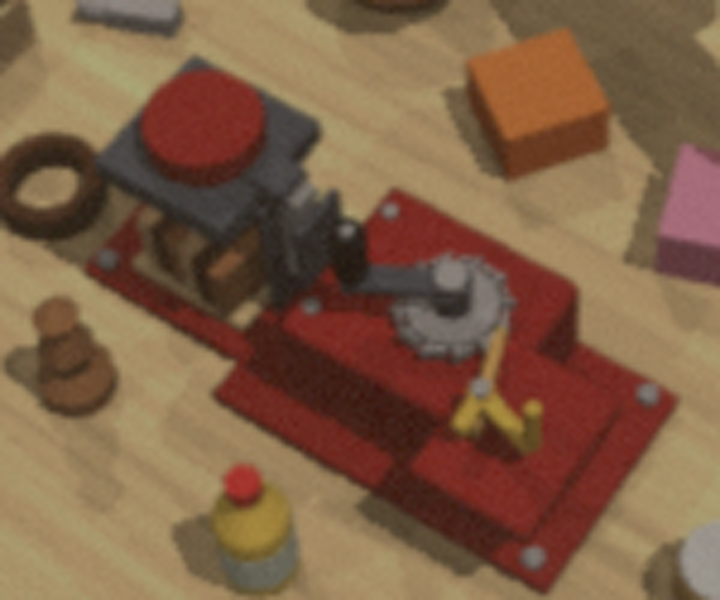

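```bash
cat > h.py <<'E'
import numpy as np
from workcell import bot
def proj(c,X):
    m=bot.camera_model(c); p=np.asarray(m["R"])@X+np.asarray(m["t"]); return np.array([m["fx"]*p[0]/p[2]+m["cx"],m["fy"]*p[1]/p[2]+m["cy"]])
def unproj(c,u,v,z):
    m=bot.camera_model(c);R=np.asarray(m["R"]);t=np.asarray(m["t"]);C=-R.T@t
    d=R.T@np.array([(u-m["cx"])/m["fx"],(v-m["cy"])/m["fy"],1]); return C+d*(z-C[2])/d[2]
def W(P,l): 
    c,s=np.cos(P[2]),np.sin(P[2]); return np.array([P[0]+c*l[0]-s*l[1],P[1]+s*l[0]+c*l[1],l[2]])
def pol(r,deg,z,o=(0,0)): a=np.radians(deg); return np.array([o[0]+r*np.cos(a),o[1]+r*np.sin(a),z])
E
python3 - <<'E'
from h import *
from scipy.optimize import least_squares
T=lambda u,v:(250+u/4.2,135+v/4.2); S=lambda u,v:(220+u/4.8,150+v/4.8)
knob=pol(.07,-60,.206); peg=pol(.055,74,.185,(.055,.061)); disc=np.array([0,-.215,.190])
obs=[("top",T(333,115),knob),("top",T(78,92),peg),("top",T(558,157),disc),("scene",S(347,229),knob),("scene",S(534,406),peg),("scene",S(204,118),disc)]
f=lambda P:np.concatenate([proj(c,W(P,l))-np.array(o) for c,o,l in obs])
r=least_squares(f,[.6,0,0],loss="soft_l1"); print(r.x,np.degrees(r.x[2])); print(f(r.x).round(1).reshape(-1,2))
P=r.x
for n,l in (("knob",knob),("peg",peg),("pegrel",pol(.055,22,.185,(.055,.061))),("pivot",np.array([.055,.061,.13]))): print(n,W(P,l).round(4))
for c,o,l in obs: print(c,unproj(c,*o,l[2]).round(4))
print(bot.observe()["position"])
E
```

```text
[5.86419739e-01 4.08533696e-04 4.86094453e-02] 2.785116058288115
[[-0.6  0.5]
 [-0.8 -0.1]
 [-0.5 -0.2]
 [-0.5  0. ]
 [-0.6 -0.4]
 [-0.7 -1.3]]
knob [ 0.6243 -0.0584  0.206 ]
peg [0.651  0.1176 0.185 ]
pegrel [0.6883 0.0871 0.185 ]
pivot [0.6384 0.064  0.13  ]
top [ 0.6257 -0.0601  0.206 ]
top [0.6507 0.1153 0.185 ]
top [ 0.5964 -0.2156  0.19  ]
scene [ 0.6232 -0.0572  0.206 ]
scene [0.6511 0.1199 0.185 ]
scene [ 0.5998 -0.2086  0.19  ]
[0.28017253 0.55867015 0.30393259]
```

```bash
python3 -m crank '{"travel":[[5,-5,0],[9,-10,0],[13,-14,0],[17,-19,0],[20,-23,0],[23,-27,0],[26,-31,0],[29,-35,0]],"rot":[[0,0,-8],[0,0,-16],[0,0,-24],[0,0,-32],[0,0,-40],[0,0,-48],[0,0,-56],[0,0,-62]]}' 0
```

```text
clock: 1.6
position: [0.5379, 0.2509, 0.3042]
tool_rot: [3.141, -0.0, 1.589]
force: [1.4, 0.7, 0.6]
grip_width: 0.0425
```

```bash
python3 -m crank '{"travel":[[3,-3,0],[5,-6,0],[7,-8,0],[8.1,-9.1,0],[8.1,-9.1,0],[8.1,-9.1,0],[8.1,-9.1,0]],"rot":[[0,0,-8],[0,0,-16],[0,0,-24],[0,0,-31],[0,0,-31],[0,0,-31],[0,0,-31]]}' 0; python3 - <<'E'
from workcell import bot
import cv2
print(bot.observe())
im=bot.grab_frame("wrist"); cv2.imwrite("pics/w1.png",im[:,:,::-1])
im=bot.grab_frame("top"); cv2.imwrite("pics/t1.png",cv2.resize(im[100:260,220:440,::-1],None,fx=3.5,fy=3.5))
E
```

```text
clock: 2.3
position: [0.6174, 0.1626, 0.3039]
tool_rot: [-3.141, -0.0, 1.057]
force: [-0.2, -0.8, -0.9]
grip_width: 0.0427
{'clock': 2.3, 'qpos': array([-0.62749768,  0.58067785,  0.42994396,  1.5789114 , -0.26889356,
        1.04125499, -0.63672508]), 'qd': array([-0.00373345, -0.00320288,  0.00251039, -0.00129313, -0.00038962,
        0.00014542, -0.00510521]), 'joint_efforts': array([ 9.03006289e-01, -9.15566468e+01,  1.31835902e+01, -3.61741769e+01,
        4.66220034e-02, -8.36130290e-03, -5.49901655e-03]), 'position': array([0.61738413, 0.16257832, 0.30386321]), 'tool_rot': array([-3.14096725e+00, -2.72636194e-04,  1.05709015e+00]), 'force': array([-0.19158117, -0.75736965, -0.94891454]), 'moment': array([ 0.00307373, -0.00199615, -0.02429293]), 'grip_width': 0.04266235427507844}
```

View pics/w1.png

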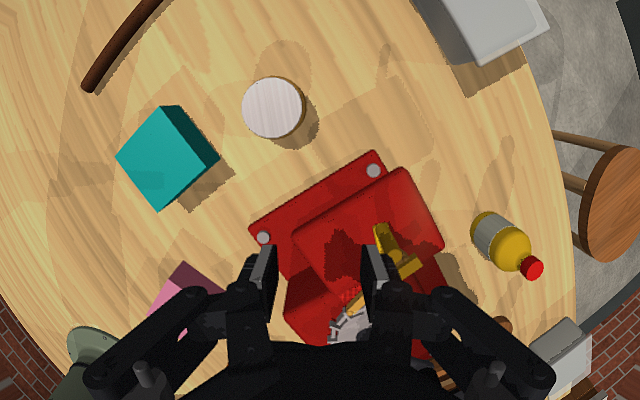

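View pics/t1.png

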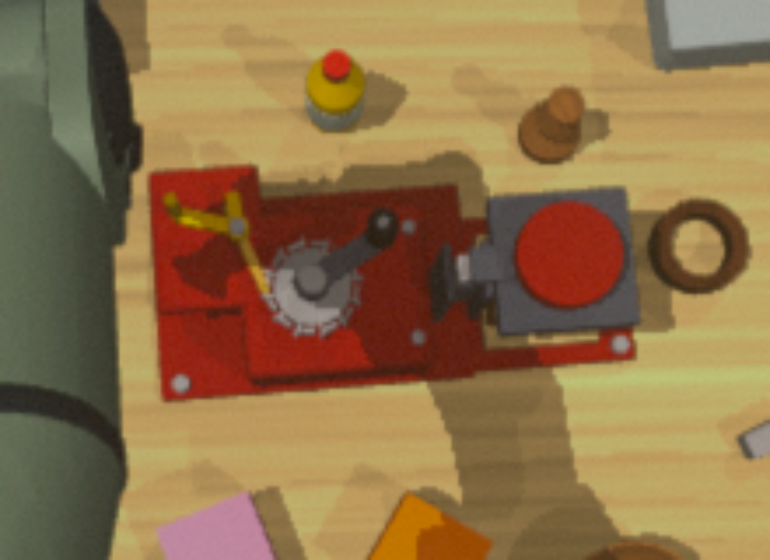

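```bash
python3 -m crank '{"travel":[[1.5,-2,0],[3,-4,0],[3.4,-4.5,0],[3.4,-4.5,-1],[3.4,-4.5,-2],[3.4,-4.5,-2],[3.4,-4.5,-2]],"rot":[[0,0,0],[0,0,0],[0,0,0],[0,0,0],[0,0,0],[0,0,0],[0,0,0]]}' 0; python3 - <<'E'
from workcell import bot
import cv2
print(bot.observe()["position"])
im=bot.grab_frame("wrist"); cv2.imwrite("pics/w2.png",im[:,:,::-1])
im=bot.grab_frame("scene"); cv2.imwrite("pics/s2.png",cv2.resize(im[150:275,220:370,::-1],None,fx=4.8,fy=4.8))
E
```

```text
clock: 3.1
position: [0.6515, 0.1174, 0.2835]
tool_rot: [-3.141, 0.0, 1.055]
force: [-0.3, -0.4, -0.2]
grip_width: 0.0431
[0.65148003 0.11742736 0.28349581]
```

View pics/w2.png

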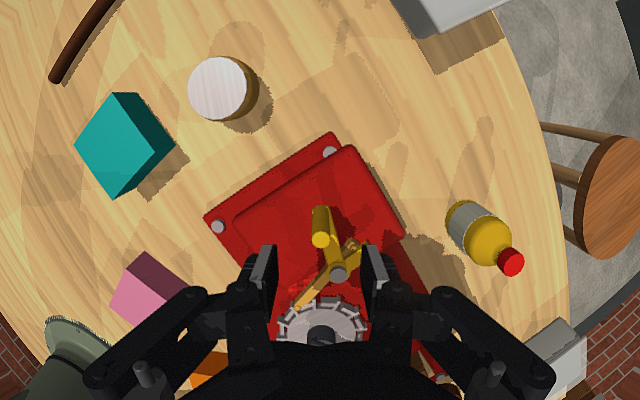

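View pics/s2.png

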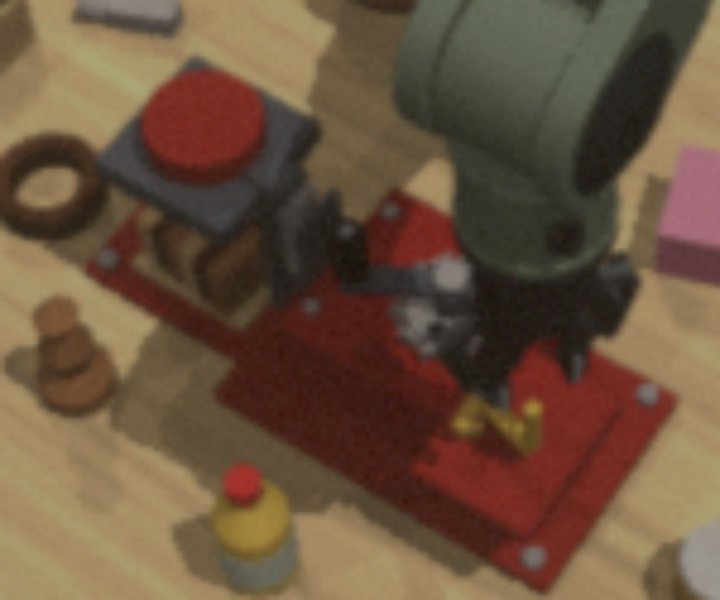

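```bash
python3 -m crank '{"travel":[[0,0,-2],[0,0,-4],[0,0,-5.5],[0,0,-6],[0,0,-6],[0,0,-6]],"rot":[[0,0,0],[0,0,0],[0,0,0],[0,0,0],[0,0,0],[0,0,0]]}' 0 && python3 -m crank '{"travel":[[0,0,0],[0,0,0],[0,0,0],[0,0,0],[0,0,0],[0,0,0]],"rot":[[0,0,0],[0,0,0],[0,0,0],[0,0,0],[0,0,0],[0,0,0]]}' -1 20
```

```text
clock: 3.8
position: [0.6523, 0.1165, 0.2247]
tool_rot: [3.141, -0.001, 1.054]
force: [0.6, -0.9, -0.5]
grip_width: 0.043
clock: 4.4
position: [0.6522, 0.1166, 0.2245]
tool_rot: [3.141, -0.001, 1.054]
force: [-0.6, 1.3, 7.1]
grip_width: 0.0111
```

```bash
python3 -m crank '{"travel":[[0.37,-0.1,0],[0.73,-0.23,0],[1.1,-0.38,0],[1.43,-0.55,0],[1.76,-0.75,0],[2.07,-0.97,0],[2.37,-1.22,0],[2.65,-1.48,0]],"rot":[[0,0,-3],[0,0,-6],[0,0,-9],[0,0,-12],[0,0,-15],[0,0,-18],[0,0,-21],[0,0,-24]]}'
```

```text
clock: 5.2
position: [0.6785, 0.1021, 0.2244]
tool_rot: [-3.141, -0.0, 0.633]
force: [-3.4, 0.8, 5.9]
grip_width: 0.0116
```

```bash
python3 -m crank '{"travel":[[0.25,-0.28,0],[0.5,-0.58,0],[0.68,-0.82,0],[0.82,-1.06,0],[0.97,-1.32,0],[0.97,-1.32,0],[0.97,-1.32,0]],"rot":[[0,0,-3],[0,0,-6],[0,0,-9],[0,0,-11],[0,0,-12],[0,0,-12],[0,0,-12]]}'; python3 - <<'E'
from workcell import bot
import numpy as np
s=bot.observe();p=s["position"]; print(p,s["force"],np.degrees(np.arctan2(p[1]-.064,p[0]-.6384)),np.hypot(p[1]-.064,p[0]-.6384))
E
```

```text
clock: 5.9
position: [0.6885, 0.0888, 0.2245]
tool_rot: [-3.141, -0.001, 0.425]
force: [-0.6, 2.0, 6.2]
grip_width: 0.0114
[0.68850009 0.08882144 0.22445169] [-0.556823    1.96633001  6.16998645] 26.355513402224055 0.05591174355100386
```

```bash
python3 -m crank '{"travel":[[0,0,0],[0,0,0],[0,0,0],[0,0,0],[0,0,4],[0,0,8],[0,0,8],[0,0,8]],"rot":[[0,0,0],[0,0,0],[0,0,0],[0,0,0],[0,0,0],[0,0,0],[0,0,0],[0,0,0]]}' 0; python3 - <<'E'
from workcell import bot
import cv2
print(bot.observe()["position"],bot.observe()["force"])
im=bot.grab_frame("wrist"); cv2.imwrite("pics/w3.png",im[:,:,::-1])
im=bot.grab_frame("top"); cv2.imwrite("pics/t3.png",cv2.resize(im[120:240,240:430,::-1],None,fx=4,fy=4))
E
```

```text
clock: 6.7
position: [0.6883, 0.0886, 0.3046]
tool_rot: [3.142, -0.001, 0.425]
force: [0.5, -0.4, -1.3]
grip_width: 0.0425
[0.68828951 0.08858899 0.30462245] [ 0.50975837 -0.4311169  -1.30310356]
```

View pics/w3.png

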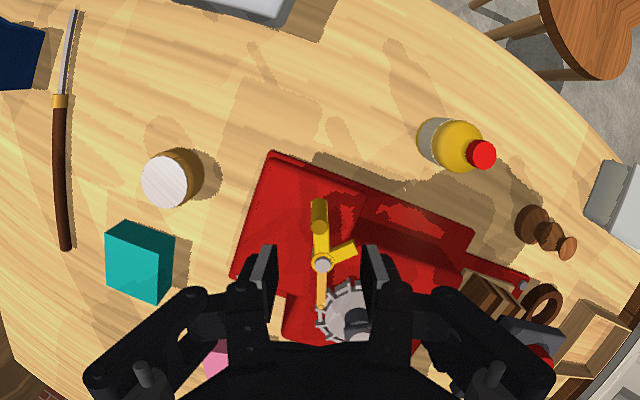

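View pics/t3.png

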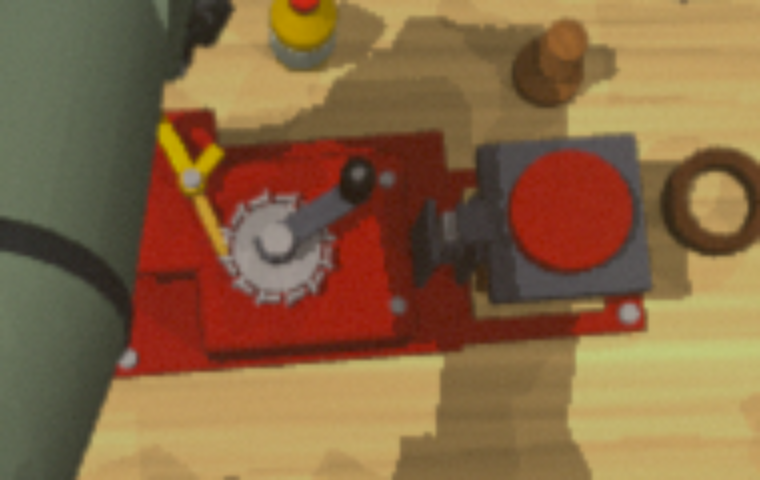

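```bash
python3 -m crank '{"travel":[[-1.5,-4,0],[-3.2,-7.5,0],[-5,-11,0],[-6.4,-14.7,0],[-6.4,-14.7,0],[-6.4,-14.7,0],[-6.4,-14.7,-1],[-6.4,-14.7,-2]],"rot":[[0,0,0],[0,0,0],[0,0,0],[0,0,0],[0,0,0],[0,0,0],[0,0,0],[0,0,0]]}' 0.1; python3 - <<'E'
from workcell import bot
import cv2
s=bot.observe();print(s["position"],s["force"],s["qpos"].round(2))
im=bot.grab_frame("wrist"); cv2.imwrite("pics/w4.png",im[:,:,::-1])
im=bot.grab_frame("scene"); cv2.imwrite("pics/s4.png",cv2.resize(im[150:275,220:370,::-1],None,fx=4.8,fy=4.8))
E
```

```text
clock: 7.6
position: [0.6244, -0.0571, 0.2825]
tool_rot: [-3.141, 0.0, 0.427]
force: [0.5, 0.0, -0.0]
grip_width: 0.0469
[ 0.62436543 -0.05713117  0.282474  ] [ 5.32392262e-01  1.30507519e-02 -4.68622411e-04] [-0.39  0.62  0.6   1.64 -0.4   1.01 -0.8 ]
```

View pics/w4.png

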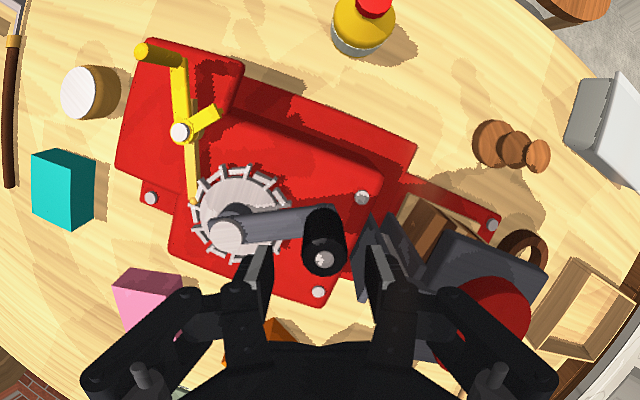

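View pics/s4.png

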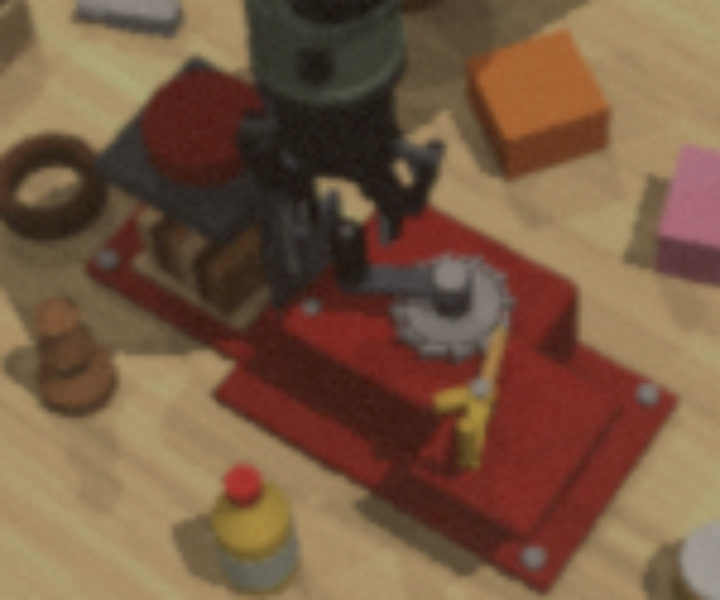

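```bash
python3 -m crank '{"travel":[[0,0,1],[0,-0.1,1],[0,-0.1,1],[0,-0.1,1],[0,-0.1,1],[0,-0.1,1],[0,-0.1,0],[0,-0.1,0]],"rot":[[0,0,8],[0,0,16],[0,0,24],[0,0,32],[0,0,40],[0,0,45],[0,0,45],[0,0,45]]}' 0.1; python3 - <<'E'
from workcell import bot
import cv2
s=bot.observe();print(s["position"],s["force"],s["qpos"].round(2))
im=bot.grab_frame("wrist"); cv2.imwrite("pics/w5.png",im[:,:,::-1])
E
```

```text
clock: 8.5
position: [0.6237, -0.0591, 0.2822]
tool_rot: [-3.14, 0.001, 1.208]
force: [-0.6, 0.3, -0.6]
grip_width: 0.0471
[ 0.62367845 -0.05912574  0.28223565] [-0.56372386  0.31596576 -0.62692314] [-0.26  0.58  0.39  1.63 -0.25  0.98 -0.14]
```

View pics/w5.png

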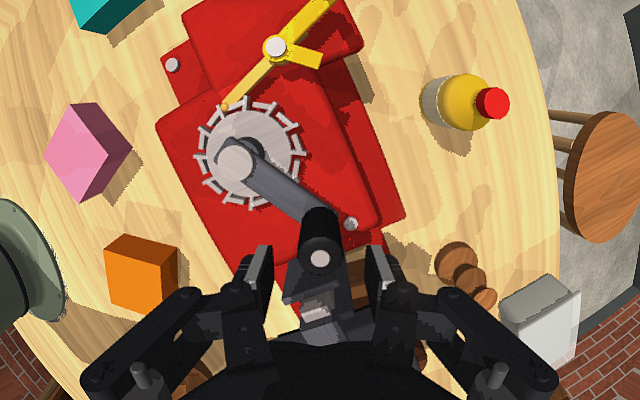

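```bash
python3 -m crank '{"travel":[[0,0,-1.5],[0,0,-3],[0,0,-4.3],[0,0,-4.3],[0,0,-4.3]],"rot":[[0,0,0],[0,0,0],[0,0,0],[0,0,0],[0,0,0]]}' 0.1 && python3 -m crank '{"travel":[[0,0,0],[0,0,0],[0,0,0],[0,0,0],[0,0,0],[0,0,0]],"rot":[[0,0,0],[0,0,0],[0,0,0],[0,0,0],[0,0,0],[0,0,0]]}' -1 40
```

```text
clock: 9.05
position: [0.6241, -0.0595, 0.2405]
tool_rot: [-3.141, 0.0, 1.21]
force: [-0.2, 0.1, -0.5]
grip_width: 0.047
clock: 9.65
position: [0.6243, -0.0593, 0.2416]
tool_rot: [3.141, -0.001, 1.211]
force: [-3.4, 2.2, 6.4]
grip_width: 0.0252
```

```bash
python3 -m crank '{"travel":[[0.17,0.12,0],[0.34,0.24,0],[0.51,0.37,0],[0.68,0.5,0],[0.84,0.63,0],[0.84,0.63,0],[0.84,0.63,0]],"rot":[[0,0,0],[0,0,0],[0,0,0],[0,0,0],[0,0,0],[0,0,0],[0,0,0]]}'; python3 - <<'E'
from workcell import bot
import cv2
import numpy as np
s=bot.observe();p=s["position"]-np.array([.5864,.0004,0]);print(s["force"],np.degrees(np.arctan2(p[1],p[0])),np.hypot(p[0],p[1]))
im=bot.grab_frame("wrist"); cv2.imwrite("pics/w6.png",im[:,:,::-1])
im=bot.grab_frame("top"); cv2.imwrite("pics/t6.png",cv2.resize(im[120:240,240:430,::-1],None,fx=4,fy=4))
E
```

```text
clock: 10.35
position: [0.6322, -0.0536, 0.2415]
tool_rot: [-3.141, 0.0, 1.21]
force: [-7.6, -0.5, 9.4]
grip_width: 0.0253
[-7.55325003 -0.47319792  9.42267841] -49.719262694182675 0.07076602935243499
```

View pics/w6.png

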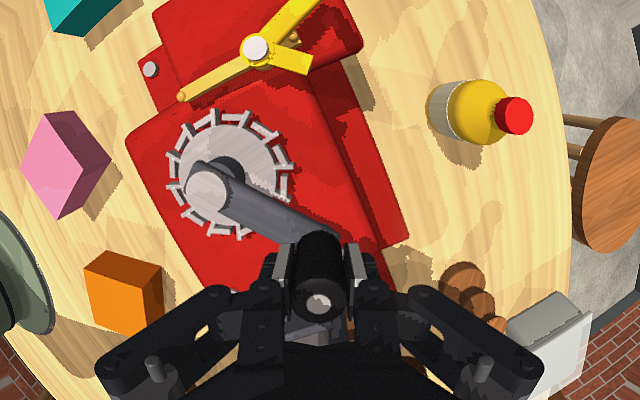

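View pics/t6.png

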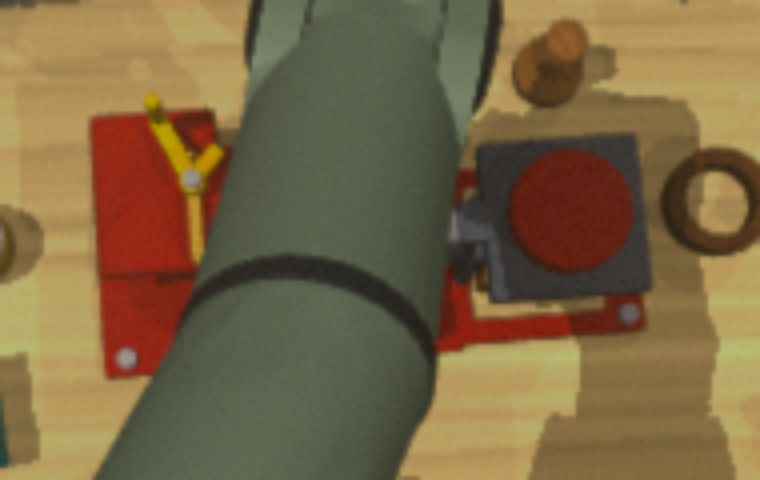

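```bash
cat > tab.py <<'E'
import numpy as np,sys
from h import *
s=bot.observe();p=s["position"][:2]-np.array([.5864,.0004]);ph=np.arctan2(p[1],p[0]);r=np.hypot(*p)
f=s["force"]; t=np.array([-np.sin(ph),np.cos(ph)]); n=np.array([np.cos(ph),np.sin(ph)])
print("clk",s["clock"],"phi",round(np.degrees(ph),1),"crank",round((np.unwrap([0,ph])[1] if ph<0 else ph-2*np.pi)+np.radians(57.4),3),"r",r.round(4),"Ft",(f[:2]@t).round(1),"Fr",(f[:2]@n).round(1),"Fz",f[2].round(1),"z",s["position"][2].round(4),"g",s["grip_width"].round(4),"q",s["qpos"].round(2))
st=float(sys.argv[1]) if len(sys.argv)>1 else 5.6
R=.0704
e=n*0
print([[float(x) for x in np.round(100*(R*np.array([np.cos(a),np.sin(a)])-r*n),2)]+[0] for a in ph-np.radians(st)*np.arange(1,9)])
E
python3 tab.py
```

```text
Traceback (most recent call last):
  File "tab.py", line 5, in <module>
    print("clk",s["clock"],"phi",round(np.degrees(ph),1),"crank",round((np.unwrap([0,ph])[1] if ph<0 else ph-2*np.pi)+np.radians(57.4),3),"r",r.round(4),"Ft",(f[:2]@t).round(1),"Fr",(f[:2]@n).round(1),"Fz",f[2].round(1),"z",s["position"][2].round(4),"g",s["grip_width"].round(4),"q",s["qpos"].round(2))
                                                                                                                                                                                                                                                              ^^^^^^^^^^^^^^^^^^^^^
AttributeError: 'float' object has no attribute 'round'
```

```bash
sed -i 's/s\["grip_width"\].round(4)/round(s["grip_width"],4)/' tab.py; python3 tab.py
```

```text
clk 10.45 phi -49.7 crank 0.134 r 0.0708 Ft -7.1 Fr -4.4 Fz 9.2 z 0.2415 g 0.0252 q [-0.25  0.64  0.37  1.65 -0.28  0.91 -0.13]
[[-0.57, -0.39, 0], [-1.15, -0.75, 0], [-1.77, -1.06, 0], [-2.41, -1.3, 0], [-3.08, -1.48, 0], [-3.76, -1.59, 0], [-4.44, -1.64, 0], [-5.13, -1.62, 0]]
```

```bash
python3 -m crank '{"travel":[[-0.4,-0.28,0],[-0.95,-0.63,0],[-1.55,-0.95,0],[-2.2,-1.22,0],[-2.85,-1.42,0],[-3.5,-1.55,0],[-4.2,-1.63,0],[-4.8,-1.64,0]],"rot":[[0,0,0],[0,0,0],[0,0,0],[0,0,0],[0,0,0],[0,0,0],[0,0,0],[0,0,0]]}'; python3 tab.py
```

```text
clock: 11.25
position: [0.584, -0.0701, 0.2415]
tool_rot: [3.142, 0.0, 1.21]
force: [-5.9, -0.1, 8.3]
grip_width: 0.0247
clk 11.25 phi -92.0 crank -0.603 r 0.0705 Ft -5.9 Fr 0.4 Fz 8.3 z 0.2415 g 0.0247 q [-0.24  0.57  0.38  1.77 -0.27  0.85 -0.1 ]
[[-0.69, 0.07, 0], [-1.36, 0.19, 0], [-2.02, 0.38, 0], [-2.66, 0.63, 0], [-3.27, 0.95, 0], [-3.85, 1.32, 0], [-4.39, 1.75, 0], [-4.89, 2.23, 0]]
```

```bash
python3 -m crank '{"travel":[[-0.69,0.07,0],[-1.36,0.19,0],[-2.02,0.38,0],[-2.66,0.63,0],[-3.27,0.95,0],[-3.85,1.32,0],[-4.39,1.75,0],[-4.89,2.23,0]],"rot":[[0,0,0],[0,0,0],[0,0,0],[0,0,0],[0,0,0],[0,0,0],[0,0,0],[0,0,0]]}'; python3 tab.py 2.8
```

```text
clock: 12.05
position: [0.5351, -0.0473, 0.2415]
tool_rot: [-3.141, -0.0, 1.21]
force: [-6.7, 1.5, 9.5]
grip_width: 0.0252
clk 12.05 phi -137.1 crank -1.391 r 0.07 Ft -5.6 Fr 3.9 Fz 9.5 z 0.2415 g 0.0252 q [-0.3   0.49  0.38  1.91 -0.25  0.79 -0.14]
[[-0.25, 0.23, 0], [-0.47, 0.5, 0], [-0.67, 0.78, 0], [-0.86, 1.07, 0], [-1.03, 1.36, 0], [-1.19, 1.67, 0], [-1.34, 1.98, 0], [-1.46, 2.3, 0]]
```

```bash
python3 -m crank '{"travel":[[-0.25,0.23,0],[-0.47,0.5,0],[-0.67,0.78,0],[-0.86,1.07,0],[-1.03,1.36,0],[-1.19,1.67,0],[-1.34,1.98,0],[-1.46,2.3,0]],"rot":[[0,0,0],[0,0,0],[0,0,0],[0,0,0],[0,0,0],[0,0,0],[0,0,0],[0,0,0]]}'; python3 tab.py 2.8; python3 - <<'E'
from workcell import bot
import cv2
im=bot.grab_frame("scene"); cv2.imwrite("pics/s7.png",cv2.resize(im[150:275,220:370,::-1],None,fx=4.8,fy=4.8))
E
```

```text
clock: 12.85
position: [0.5209, -0.0237, 0.2415]
tool_rot: [-3.141, -0.001, 1.211]
force: [-5.2, 4.4, 10.3]
grip_width: 0.0252
clk 12.85 phi -159.8 crank -1.788 r 0.0698 Ft -6.0 Fr 3.3 Fz 10.3 z 0.2415 g 0.0252 q [-0.35  0.47  0.38  1.95 -0.25  0.77 -0.19]
[[-0.17, 0.3, 0], [-0.26, 0.64, 0], [-0.34, 0.97, 0], [-0.4, 1.31, 0], [-0.45, 1.65, 0], [-0.48, 1.99, 0], [-0.49, 2.34, 0], [-0.48, 2.68, 0]]
```

View pics/s7.png

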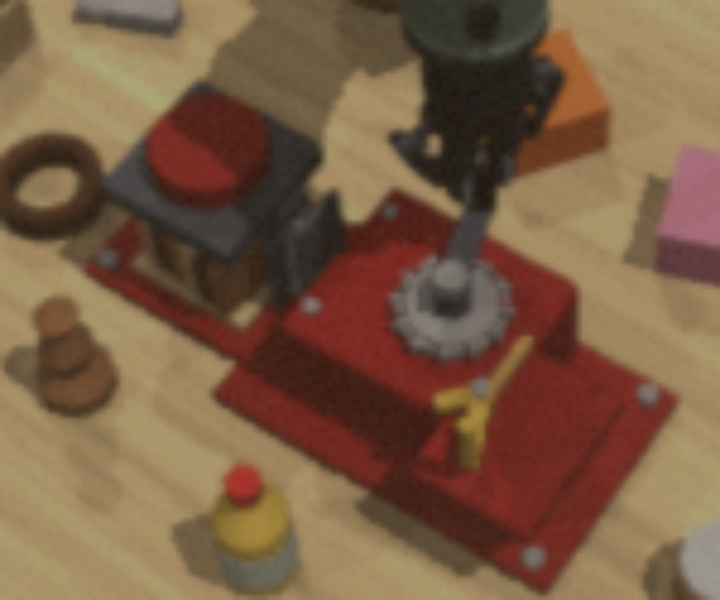

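```bash
python3 -m crank '{"travel":[[-0.12,0.3,0],[-0.22,0.64,0],[-0.3,0.97,0],[-0.3,0.97,0]],"rot":[[0,0,0],[0,0,0],[0,0,0],[0,0,0]]}'; python3 tab.py 2.8
```

```text
clock: 13.3
position: [0.518, -0.0133, 0.2415]
tool_rot: [-3.141, -0.002, 1.212]
force: [-4.1, 5.2, 9.4]
grip_width: 0.0249
clk 13.3 phi -168.7 crank -1.942 r 0.0697 Ft -5.9 Fr 3.0 Fz 9.4 z 0.2415 g 0.0249 q [-0.37  0.46  0.38  1.96 -0.25  0.77 -0.21]
[[-0.12, 0.33, 0], [-0.17, 0.67, 0], [-0.19, 1.01, 0], [-0.2, 1.35, 0], [-0.19, 1.7, 0], [-0.17, 2.04, 0], [-0.13, 2.38, 0], [-0.07, 2.72, 0]]
```

```bash
sed -i 's/R=.0704/R=.0698/' tab.py; python3 -m crank '{"travel":[[-0.06,0.33,0],[-0.11,0.67,0],[-0.13,1.01,0],[-0.13,1.01,0]],"rot":[[0,0,0],[0,0,0],[0,0,0],[0,0,0]]}'; python3 tab.py 2.8
```

```text
clock: 13.7
position: [0.5169, -0.003, 0.2415]
tool_rot: [-3.141, -0.002, 1.212]
force: [-4.8, 7.5, 8.9]
grip_width: 0.025
clk 13.7 phi -177.2 crank -2.09 r 0.0696 Ft -7.7 Fr 4.4 Fz 8.9 z 0.2415 g 0.025 q [-0.4   0.46  0.38  1.96 -0.25  0.76 -0.23]
[[-0.03, 0.34, 0], [-0.02, 0.68, 0], [0.01, 1.02, 0], [0.05, 1.36, 0], [0.11, 1.7, 0], [0.18, 2.03, 0], [0.27, 2.36, 0], [0.38, 2.68, 0]]
```

```bash
python3 -m crank '{"travel":[[0,0.34,0],[0,0.68,0],[0.03,1.02,0],[0.03,1.02,0]],"rot":[[0,0,0],[0,0,0],[0,0,0],[0,0,0]]}'; python3 tab.py 2.8
```

```text
clock: 14.1
position: [0.5172, 0.0072, 0.2415]
tool_rot: [-3.142, -0.002, 1.212]
force: [-4.1, 8.0, 8.5]
grip_width: 0.0249
clk 14.1 phi 174.3 crank -2.238 r 0.0695 Ft -7.6 Fr 4.9 Fz 8.5 z 0.2415 g 0.0249 q [-0.41  0.46  0.38  1.96 -0.25  0.76 -0.25]
[[0.01, 0.34, 0], [0.07, 0.68, 0], [0.15, 1.01, 0], [0.24, 1.34, 0], [0.34, 1.66, 0], [0.47, 1.98, 0], [0.61, 2.29, 0], [0.76, 2.6, 0]]
```

```bash
python3 -m crank '{"travel":[[0,0.34,0],[0.03,0.68,0],[0.09,1.01,0],[0.09,1.01,0]],"rot":[[0,0,0],[0,0,0],[0,0,0],[0,0,0]]}'; python3 tab.py 2.8
```

```text
clock: 14.5
position: [0.5188, 0.0173, 0.2416]
tool_rot: [3.14, -0.002, 1.212]
force: [2.4, 5.9, 3.3]
grip_width: 0.025
clk 14.5 phi 166.0 crank -2.385 r 0.0697 Ft -6.4 Fr -0.9 Fz 3.3 z 0.2416 g 0.025 q [-0.43  0.46  0.38  1.96 -0.25  0.76 -0.27]
[[0.08, 0.33, 0], [0.18, 0.66, 0], [0.31, 0.97, 0], [0.45, 1.29, 0], [0.6, 1.59, 0], [0.77, 1.89, 0], [0.95, 2.18, 0], [1.14, 2.46, 0]]
```

```bash
python3 -m crank '{"travel":[[0.08,0.33,0],[0.18,0.66,0],[0.18,0.66,0]],"rot":[[0,0,0],[0,0,0],[0,0,0]]}'; python3 tab.py 2.8
```

```text
clock: 14.8
position: [0.5208, 0.0237, 0.2416]
tool_rot: [3.14, -0.002, 1.212]
force: [3.6, 5.8, 4.3]
grip_width: 0.0252
clk 14.8 phi 160.4 crank -2.482 r 0.0696 Ft -6.7 Fr -1.5 Fz 4.3 z 0.2416 g 0.0252 q [-0.44  0.47  0.38  1.95 -0.25  0.77 -0.28]
[[0.11, 0.32, 0], [0.25, 0.64, 0], [0.4, 0.94, 0], [0.57, 1.24, 0], [0.75, 1.53, 0], [0.94, 1.81, 0], [1.15, 2.08, 0], [1.37, 2.33, 0]]
```

```bash
python3 -m crank '{"travel":[[0.11,0.32,0],[0.25,0.64,0],[0.4,0.94,0],[0.4,0.94,0]],"rot":[[0,0,0],[0,0,0],[0,0,0],[0,0,0]]}'; python3 tab.py 2.8
```

```text
clock: 15.2
position: [0.5249, 0.033, 0.2416]
tool_rot: [3.139, -0.002, 1.212]
force: [4.7, 6.2, 5.6]
grip_width: 0.0253
clk 15.2 phi 152.1 crank -2.627 r 0.0696 Ft -7.7 Fr -1.3 Fz 5.6 z 0.2416 g 0.0253 q [-0.46  0.47  0.38  1.94 -0.25  0.77 -0.3 ]
[[0.15, 0.31, 0], [0.33, 0.6, 0], [0.53, 0.88, 0], [0.73, 1.15, 0], [0.96, 1.4, 0], [1.19, 1.65, 0], [1.44, 1.89, 0], [1.69, 2.11, 0]]
```

```bash
python3 -m crank '{"travel":[[0.15,0.31,0],[0.33,0.6,0],[0.53,0.88,0],[0.53,0.88,0]],"rot":[[0,0,0],[0,0,0],[0,0,0],[0,0,0]]}'; python3 tab.py 2.8;  python3 - <<'E'
from workcell import bot
import cv2
im=bot.grab_frame("scene"); cv2.imwrite("pics/s8.png",cv2.resize(im[150:275,220:370,::-1],None,fx=4.8,fy=4.8))
E
```

```text
clock: 15.6
position: [0.5304, 0.0416, 0.2416]
tool_rot: [3.139, -0.002, 1.211]
force: [5.1, 4.7, 4.3]
grip_width: 0.0249
clk 15.6 phi 143.6 crank -2.774 r 0.0696 Ft -6.8 Fr -1.3 Fz 4.3 z 0.2416 g 0.0249 q [-0.47  0.48  0.38  1.92 -0.25  0.78 -0.31]
[[0.19, 0.28, 0], [0.41, 0.54, 0], [0.65, 0.79, 0], [0.89, 1.03, 0], [1.15, 1.25, 0], [1.42, 1.46, 0], [1.7, 1.66, 0], [1.98, 1.84, 0]]
```

View pics/s8.png

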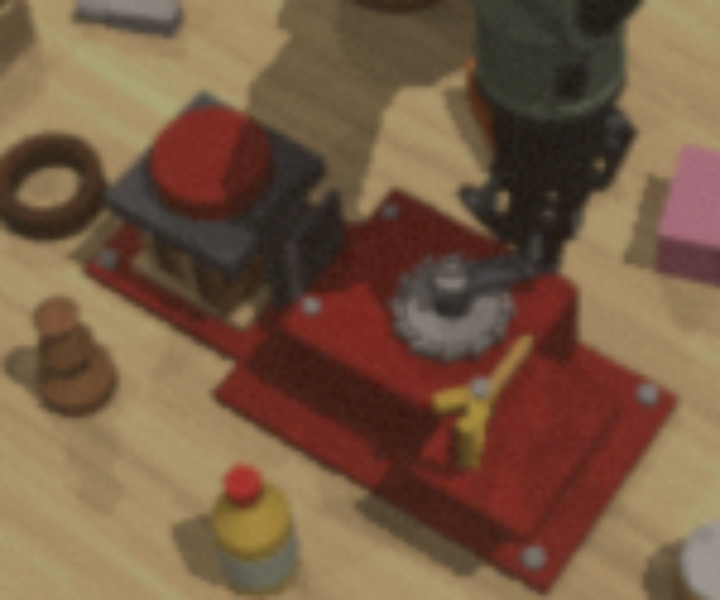

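```bash
python3 -m crank '{"travel":[[0.19,0.28,0],[0.41,0.54,0],[0.41,0.54,0]],"rot":[[0,0,0],[0,0,0],[0,0,0]]}'; python3 tab.py 2.8
```

```text
clock: 15.95
position: [0.5346, 0.0468, 0.2416]
tool_rot: [3.139, -0.002, 1.211]
force: [6.3, 3.0, 4.0]
grip_width: 0.0254
clk 15.95 phi 138.1 crank -2.87 r 0.0696 Ft -6.4 Fr -2.6 Fz 4.0 z 0.2416 g 0.0254 q [-0.48  0.49  0.38  1.91 -0.25  0.78 -0.32]
[[0.22, 0.26, 0], [0.46, 0.5, 0], [0.72, 0.72, 0], [0.99, 0.94, 0], [1.26, 1.13, 0], [1.55, 1.32, 0], [1.85, 1.49, 0], [2.15, 1.64, 0]]
```

```bash
python3 -m crank '{"travel":[[0.22,0.26,0],[0.46,0.5,0],[0.46,0.5,0]],"rot":[[0,0,0],[0,0,0],[0,0,0]]}'; python3 tab.py 2.8
```

```text
clock: 16.25
position: [0.5393, 0.0516, 0.2416]
tool_rot: [3.138, -0.002, 1.211]
force: [6.6, 2.2, 3.6]
grip_width: 0.0253
clk 16.25 phi 132.6 crank -2.967 r 0.0696 Ft -6.3 Fr -2.9 Fz 3.6 z 0.2416 g 0.0253 q [-0.48  0.5   0.38  1.9  -0.25  0.79 -0.33]
[[0.24, 0.24, 0], [0.51, 0.45, 0], [0.79, 0.65, 0], [1.07, 0.84, 0], [1.37, 1.01, 0], [1.67, 1.16, 0], [1.98, 1.3, 0], [2.3, 1.43, 0]]
```

```bash
python3 -m crank '{"travel":[[0.24,0.24,0],[0.51,0.45,0],[0.51,0.45,0]],"rot":[[0,0,0],[0,0,0],[0,0,0]]}'; python3 tab.py 2.8
```

```text
clock: 16.55
position: [0.5443, 0.0558, 0.2416]
tool_rot: [3.139, -0.001, 1.211]
force: [6.2, 0.4, 5.3]
grip_width: 0.0253
clk 16.55 phi 127.2 crank -3.061 r 0.0696 Ft -5.2 Fr -3.4 Fz 5.3 z 0.2416 g 0.0253 q [-0.49  0.51  0.38  1.88 -0.25  0.79 -0.33]
[[0.26, 0.22, 0], [0.55, 0.4, 0], [0.84, 0.57, 0], [1.15, 0.73, 0], [1.46, 0.87, 0], [1.77, 1.0, 0], [2.1, 1.11, 0], [2.42, 1.21, 0]]
```

```bash
python3 -m crank '{"travel":[[0.26,0.19,0],[0.26,0.19,0],[0.26,0.19,0]],"rot":[[0,0,0],[0,0,0],[0,0,0]]}'; python3 tab.py 2.8
```

```text
clock: 16.85
position: [0.5465, 0.0573, 0.2416]
tool_rot: [3.139, -0.001, 1.21]
force: [5.4, -0.7, 6.7]
grip_width: 0.0251
clk 16.85 phi 125.0 crank -3.099 r 0.0695 Ft -4.0 Fr -3.7 Fz 6.7 z 0.2416 g 0.0251 q [-0.49  0.51  0.38  1.88 -0.25  0.8  -0.33]
[[0.27, 0.21, 0], [0.56, 0.38, 0], [0.86, 0.55, 0], [1.17, 0.69, 0], [1.49, 0.82, 0], [1.81, 0.94, 0], [2.13, 1.03, 0], [2.47, 1.12, 0]]
```

```bash
python3 -m crank '{"travel":[[0.28,0.17,0],[0.28,0.17,0],[0.28,0.17,0]],"rot":[[0,0,0],[0,0,0],[0,0,0]]}'; python3 tab.py 2.8
```

```text
clock: 17.15
position: [0.549, 0.059, 0.2416]
tool_rot: [3.14, -0.001, 1.21]
force: [3.2, -0.8, 7.9]
grip_width: 0.0252
clk 17.15 phi 122.5 crank -3.143 r 0.0695 Ft -2.2 Fr -2.4 Fz 7.9 z 0.2416 g 0.0252 q [-0.49  0.51  0.38  1.87 -0.25  0.8  -0.34]
[[0.28, 0.2, 0], [0.58, 0.36, 0], [0.88, 0.51, 0], [1.2, 0.64, 0], [1.52, 0.76, 0], [1.84, 0.86, 0], [2.18, 0.94, 0], [2.51, 1.01, 0]]
```

```bash
python3 -m crank '{"travel":[[0.29,0.17,0],[0.29,0.17,0],[0.29,0.17,0]],"rot":[[0,0,0],[0,0,0],[0,0,0]]}'; python3 tab.py 1.4; python3 -c "
from workcell import bot
import cv2
im=bot.grab_frame('scene'); cv2.imwrite('pics/s9.png',cv2.resize(im[150:275,220:370,::-1],None,fx=4.8,fy=4.8))"; python3 tab.py 1.4
```

```text
clock: 17.45
position: [0.5517, 0.0606, 0.2415]
tool_rot: [3.14, -0.0, 1.21]
force: [1.3, -0.3, 9.4]
grip_width: 0.0249
clk 17.45 phi 120.0 crank -3.188 r 0.0695 Ft -1.0 Fr -0.9 Fz 9.4 z 0.2415 g 0.0249 q [-0.49  0.52  0.38  1.86 -0.25  0.81 -0.34]
[[0.13, 0.11, 0], [0.28, 0.19, 0], [0.44, 0.27, 0], [0.59, 0.34, 0], [0.75, 0.41, 0], [0.9, 0.47, 0], [1.06, 0.53, 0], [1.22, 0.59, 0]]
clk 17.5 phi 120.0 crank -3.187 r 0.0695 Ft -0.7 Fr -0.5 Fz 9.0 z 0.2415 g 0.025 q [-0.49  0.52  0.38  1.86 -0.25  0.81 -0.34]
[[0.13, 0.11, 0], [0.28, 0.19, 0], [0.44, 0.27, 0], [0.59, 0.34, 0], [0.75, 0.41, 0], [0.9, 0.47, 0], [1.06, 0.53, 0], [1.22, 0.59, 0]]
```

View pics/s9.png

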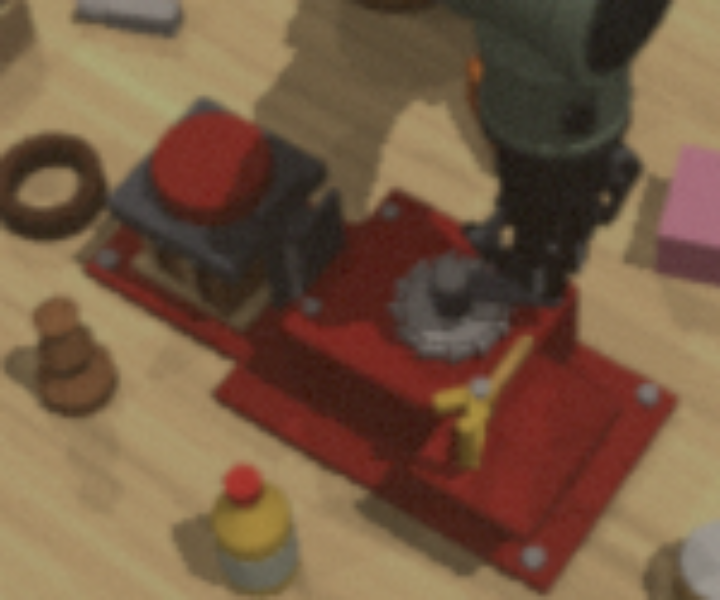

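```bash
python3 -m crank '{"travel":[[0.12,0.07,0],[0.12,0.07,0],[0.12,0.07,0]],"rot":[[0,0,0],[0,0,0],[0,0,0]]}'; python3 tab.py 1.4
```

```text
clock: 17.8
position: [0.5528, 0.0612, 0.2415]
tool_rot: [3.14, -0.0, 1.21]
force: [-0.1, -1.1, 9.6]
grip_width: 0.0254
clk 17.8 phi 118.9 crank -3.206 r 0.0695 Ft 0.6 Fr -0.9 Fz 9.6 z 0.2415 g 0.0254 q [-0.49  0.52  0.38  1.86 -0.26  0.81 -0.34]
[[0.13, 0.11, 0], [0.29, 0.19, 0], [0.44, 0.26, 0], [0.6, 0.33, 0], [0.75, 0.39, 0], [0.91, 0.46, 0], [1.07, 0.51, 0], [1.24, 0.57, 0]]
```

Load is gone. Release and raise.

```bash
python3 -m crank '{"travel":[[0,0,0],[0,0,0],[0,0,0],[0,0,0],[0,0,0]],"rot":[[0,0,0],[0,0,0],[0,0,0],[0,0,0],[0,0,0]]}' 0.2 && python3 tab.py && python3 -m crank '{"travel":[[0,0,1],[0,0,3],[0,0,6],[0,0,9],[0,0,12],[0,0,12],[0,0,12]],"rot":[[0,0,0],[0,0,0],[0,0,0],[0,0,0],[0,0,0],[0,0,0],[0,0,0]]}' 0.2;  python3 - <<'E'
from workcell import bot
import cv2
im=bot.grab_frame("scene"); cv2.imwrite("pics/s10.png",cv2.resize(im[150:275,220:370,::-1],None,fx=4.8,fy=4.8))
im=bot.grab_frame("wrist"); cv2.imwrite("pics/w10.png",im[:,:,::-1])
E
```

```text
clock: 18.3
position: [0.5523, 0.0615, 0.2408]
tool_rot: [-3.141, 0.0, 1.211]
force: [0.1, -0.1, 0.7]
grip_width: 0.0513
clk 18.3 phi 119.1 crank -3.202 r 0.07 Ft -0.0 Fr -0.2 Fz 0.7 z 0.2408 g 0.0513 q [-0.49  0.52  0.38  1.86 -0.26  0.81 -0.34]
[[0.62, 0.28, 0], [1.26, 0.53, 0], [1.92, 0.7, 0], [2.59, 0.82, 0], [3.27, 0.86, 0], [3.95, 0.85, 0], [4.63, 0.76, 0], [5.29, 0.61, 0]]
clock: 19.0
position: [0.5523, 0.0616, 0.3616]
tool_rot: [3.141, -0.001, 1.211]
force: [-1.0, 0.6, -0.2]
grip_width: 0.0509
```

View pics/s10.png

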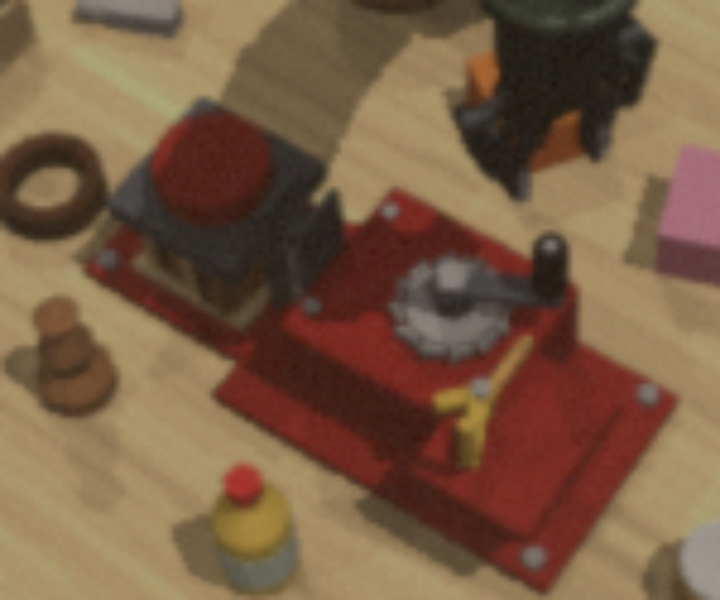

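View pics/w10.png

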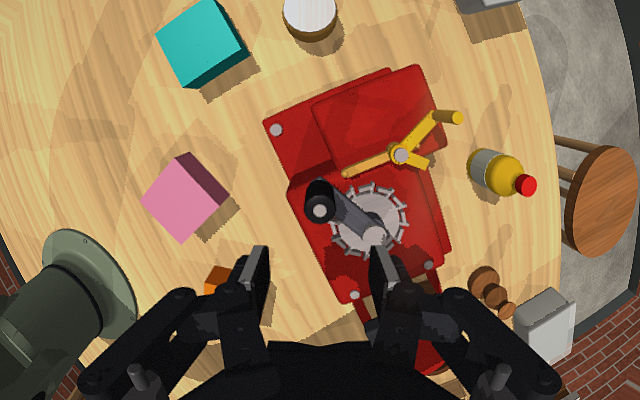

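```bash
python3 -m crank '{"travel":[[0,0,0],[0,0,0],[0,0,0],[0,0,0],[0,0,0]],"rot":[[0,0,0],[0,0,0],[0,0,0],[0,0,0],[0,0,0]]}'; python3 - <<'E'
from workcell import bot
import cv2,numpy as np
a=bot.grab_frame("scene"); old=cv2.imread("pics/s10.png")
b=cv2.resize(a[150:275,220:370,::-1],None,fx=4.8,fy=4.8)
for y0,y1,x0,x1 in ((90,280,100,350),(220,320,380,590)):
    print(cv2.phaseCorrelate(cv2.cvtColor(old,6)[y0:y1,x0:x1].astype(float),cv2.cvtColor(b,6)[y0:y1,x0:x1].astype(float)))
print(bot.observe()["force"],bot.job_done())
E
```

```text
clock: 19.6
position: [0.5523, 0.0615, 0.3608]
tool_rot: [-3.141, 0.0, 1.211]
force: [0.4, 0.1, -0.3]
grip_width: 0.051
((-0.08083399989158124, 0.03363939726105514), 0.5150063574443224)
((-0.033680382382698326, 0.018960333323526868), 0.6480062204947229)
the job is handed in; nothing more can be done
[-0.89815869 -0.00465387 -0.01021404] None
```

The plate is resting on the blank under its own weight with the pawl out, and I handed the job in at about 19.7 s. It reported no verdict.

- **Selector:** I gripped the peg and turned it about 50° (0.88 rad), then let go. The pictures show it over in release.
- **Pawl:** I gripped the knob and eased the crank up about 0.13 rad. The pawl sprang clear of the wheel.
- **Lowering:** I brought the crank back slowly by hand. The load at the knob stayed at about 6–7 N until roughly -3.0 rad. It then faded to zero at -3.2 rad, where I let go and raised the gripper.

**Last checks:**
- On letting go the gripper felt no sideways force and the knob stayed where it was.
- Pictures taken about 0.6 s apart showed no movement of the plate or crank.
- The selector was still over and the pawl still out.
- The things visible near the press looked undisturbed in the pictures, and the gripper is clear of everything.

No check failed. Two things I could not measure directly: the contact force between plate and blank, and the blank's exact position. I judged the first from the load fading at the knob and the second only by eye.

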